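# Lock a dental cast into the spring bayonet holder and hold it home

## Task

Mount the dental cast that stands on the round steel bayonet plate in the bench holder: lower its two lugs through the notches in the holder's lip, push it fully down against the spring, and turn it a quarter turn clockwise (seen from above) to the stop. Finish while still gripping it, holding it turned and pressed fully down against the spring - do not let go or ease off. Leave everything else on the bench as it lies.

Things in the scene. Friction and masses are not known exactly. Their poses are not given: they have to be found in the camera images.
- cast: Loose, about 260 g (varies): plaster dental model on a steel bayonet plate, upright on the bench. Origin: centre of the plate's underside; z up. Plate: disc 48 mm across, 24 mm high, lower rim chamfered 3 mm. Two lugs stick out at its foot along body +x and -x: 12 mm wide, 6 mm thick (z 0 to 6 mm), tips 34 mm from the axis. Either lug fits either notch. Total height 64 mm.
- cast_grip (a point): Centre of the plaster block on the plate, 36 mm above cast's origin on its axis, same axes. Block 46 mm (x) by 50 mm (y), 24 mm high (z 24 to 48 mm of the body), flat parallel faces at y = +-25 mm to grip; above it gum and a horseshoe of teeth, front to +x. Keep fingertips above z = 24 mm of the body to clear the holder.
- socket: The bayonet holder, fixed: round metal cup 93 mm across, 40 mm high, on a square 116 mm foot plate. Origin: centre of the underside, at bench level; z up. The notches lie along its +x and -x. A spring plunger in the middle pushes the cast up; turned but not pressed, the lugs rest against the lip from below (cast underside at holder z = 28 mm).
- socket_mouth (a point): On the holder's axis at the top of its lip, 40 mm above the bench, same axes as socket. The lip ring is 6 mm thick (z 34 to 40 mm) round a 53 mm hole, with two notches 18 mm wide that reach 37 mm from the axis.
- socket_floor (a point): On the holder's axis at z = 23 mm: the rigid floor of the lug channel (z 23 to 34 mm, radius 37 mm), where the cast's underside rests when fully down. Blocks in the channel prevent turning anticlockwise, and stop the clockwise turn (seen from above) about 90 degrees (93 at most) from the notches.
- plunger (a joint): Spring plunger in the holder, vertical slide, m, grows as pressed down: 0 at rest (its flat 38 mm top at holder z = 36 mm), 0.008 with the lugs just under the lip, 0.013 with the cast fully down on the channel floor. Spring: about 4 N at 0, rising 0.7 N per mm, 13 N fully down.
- spare_cast: Bystander, loose: plain plaster dental cast 50 x 56 mm, 41 mm high, with no steel plate and no lugs. Origin: centre of underside.
- marker: Bystander, loose: marker pen with black body and red cap, 135 mm long, 11 mm diameter, lying on the bench along its x. Origin: underside at about mid-length.
- spatula: Bystander, loose: spatula 190 mm long lying along its x.
- bowl: Bystander, loose: yellow mixing bowl, 124 mm across, 75 mm high. Origin: centre of underside.
- brush: Bystander, loose: wooden bench brush, bristles up, 55 x 115 mm, 52 mm high. Origin: centre of underside.
- gauge: Bystander, loose: small dial thickness gauge lying flat, about 40 x 120 mm, 12 mm high.
Things that resemble listed ones, but are neither listed nor needed, are in the scene too. What is shaped like the cast but pink is not meant. Of the things shaped like the socket, the metal one is meant.

How it is judged:
By the outcome, as a careful person would: the job done as asked, in the order asked, and still so for the second after the job is handed in, while the arm keeps its last pose, push and grip.
It also fails if it takes over 42 s, if anything falls off the work surface, if the arm or the gripper's body presses on something with over 40 N, if the wrist force passes 120 N, or if a joint passes its speed limit or range.

## Robot

A 7-joint arm with a two-finger parallel gripper is mounted at the origin on the work surface. World frame = base frame: x ahead of the robot, y to its left, z up, the work surface at z = 0. Lengths are in mm, angles in rad, forces in N, time in s.
With the tool pointing down it reaches from about 350 to 900 mm from the base axis. Payload 8.1 kg.
Tool frame: the origin (TCP) lies on the centre line of the jaws, within the pads' length; the fingertips stand r.finger_overhang ahead of it and the grasp point (between the pads) lies 8 mm behind it (r.finger_overhang is the distance from the TCP to the fingertips, in mm); z points along the fingers, y is the direction in which the jaws open and shut (so a half turn about z gives the same grasp; the last joint's range is limited). The gripper opens to 85 mm and grips with 20 to 120 N. Pads are 22 mm wide; open, the fingers measure 114 mm over their backs; the gripper's body (76 mm by 85 mm) begins 54 mm behind the grasp point. The pads swing forward as they close: fully open they stand 13 mm farther back than shut.
Start: joints at [-1.271, 0.434, 0.025, 1.573, -0.012, 1.134, -0.075], TCP at [245.025, 574.981, 242.323] pointing down, gripper open.
Joint ranges: [-2.62, 2.62], [-0.44, 2.09], [-1.27, 1.32], [0.08, 2.57], [-1.32, 4.46], [0.12, 2], [-2.74, 2.74]. Speed limits (rad/s): [2.22, 2.22, 3.01, 3.01, 3.14, 3.14, 3.14].

## Interface

Orientations are given as a 3x3 rotation matrix whose columns are the frame's x, y, z axes.
In Python, from station import r gives the robot as it stands. The module is installed in compiled form; this text tells all that it offers.
- The arm moves only by the tool send_rows, never from a script. Its argument "deltas" is a list of rows, each an object with "claw": the opening, from -1 (shut) to 1 (fully open); "xyz": the shift along the world's x, y, z in mm, a list of three; "spin": the turn about the world's z in rad. In form: [{"claw": claw, "xyz": [dx, dy, dz], "spin": spin}, ...]. A call has 1 to 12 rows; each row is the pose to reach, as a shift and turn from the pose measured when the call began; what a row does not reach only later rows make up. A row lasts 1/8 s, in which the tool goes at most 62.5 mm and 10.7 degrees, less where a joint would pass 70% of its speed; a pose out of reach is approached as far as the arm can. A call with a gripper value outside its range is refused whole. The fingers move at their own pace and stop on an object; "newtons" is the grip in N (left out, the last holds). Time passes only in rows, so rows that repeat a pose let the fingers close. It gives the time, the measured TCP pose, the force and the opening at its end, in the units of the state.
- r.state(): the state, without advancing time (a new reading comes with each control period).
- r.read_camera(name): name is "side" or "top" or "wrist"; returns a dict with "frame" (480x640x3 uint8, red, green, blue), "mtx" (3x3 intrinsics, pixels), "R" (3x3) and "t" (3): a world point X has camera coordinates R X + t; the wrist camera has in their place "hand_eye" (4x4, takes a point from camera to tool coordinates, whose origin is the TCP and whose axes are the flange's). Camera axes: x right, y down, z forward; pixel columns grow to the right and rows downward; lengths in mm; the calibration is good to about 2 mm. A picture is of the moment at which its call begins: read the wrist's pose just before it. There is no depth.
- r.finish_job(): hands the job in, once; it reports no verdict.
The state is a dict: "time": time; "q": joint angles; "joint_vel": joint speeds; "joint_torque": joint torques, N m; "ee_pos": TCP position; "tool_rot": TCP orientation; "wrist_force": force on the tool from outside, world axes, zero at the start; "wrist_torque": the same for the moment, N m; "finger_gap": finger opening in mm.
Only numpy, scipy, OpenCV 4.12 (cv2) and the standard library are available. Lean on these libraries where they do the work, as an engineer would, in place of code of your own. Each camera call takes 0.05 s, during which the arm holds its last target. There are 200 camera calls.

## Working session

There is one attempt and no reset: what is moved stays moved. The work goes in short steps, Python scripts to look and compute and a tool call to move; the robot and the scene stay as the last step left them, time stands still between calls to the robot, and variables do not carry over. Pictures are saved under pics/ and viewed, about 8 in all and at most 12, crops included, and the job is handed in when it is done.

Besides the shell and the picture viewer there is one more tool, called by a JSON object that holds its "method" and its "body". send_rows: Moves the arm, as the interface text tells. Its arguments: {"type":"object","properties":{"deltas":{"type":"array"},"newtons":{"type":"number"}},"required":["deltas"]}

```bash
mkdir -p pics; cat > h.py <<'E'
from station import r
import numpy as np, cv2
def save(name,out,crop=None,scale=1):
    s=r.state(); c=r.read_camera(name); f=c["frame"][:,:,::-1]
    np.savez(out.replace('.png','.npz'),mtx=c["mtx"],p=s["ee_pos"],Rt=s["tool_rot"],**({k:c[k] for k in("R","t","hand_eye") if k in c}))
    cv2.imwrite(out.replace('.png','_full.png'),f)
    if crop: f=f[crop[1]:crop[3],crop[0]:crop[2]]
    cv2.imwrite(out,cv2.resize(f,None,fx=scale,fy=scale,interpolation=cv2.INTER_CUBIC)); return s
def cam(npz):
    d=np.load(npz); K=d["mtx"]
    if "R" in d: R,t=d["R"],d["t"].ravel()
    else:
        H=d["hand_eye"]; T=np.eye(4);T[:3,:3]=np.array(d["Rt"]).reshape(3,3);T[:3,3]=d["p"]
        W=np.linalg.inv(T@H); R,t=W[:3,:3],W[:3,3]
    return K,R,t
def px2w(npz,uv,z):
    K,R,t=cam(npz); C=-R.T@t; d=R.T@np.linalg.inv(K)@np.array([uv[0],uv[1],1.]); return C+d*(z-C[2])/d[2]
def w2px(npz,X):
    K,R,t=cam(npz); p=K@(R@np.array(X,float)+t); return p[:2]/p[2]
E
python3 - <<'E'
from h import *
s=save("top","pics/top.png"); save("side","pics/side.png")
print(s["time"],s["ee_pos"],s["tool_rot"],s["finger_gap"],r.finger_overhang)
for n in("top","side"):
    K,R,t=cam(f"pics/{n}.npz");print(n,-R.T@t,K[0,0])
E
```

```text
0.0 [244.88109749 574.50725177 241.53249061] [[-9.19923466e-01  3.92097682e-01 -4.73936416e-04]
 [ 3.92097938e-01  9.19922241e-01 -1.50909454e-03]
 [-1.55727823e-04 -1.57408097e-03 -9.99998749e-01]] 85.41902534359095 11.0
top [ 341.21370695  -78.03122804 1479.57508211] 623.4909454194062
side [403.95734879 795.98320403 775.24273582] 501.3220735222037
```

View pics/top.png

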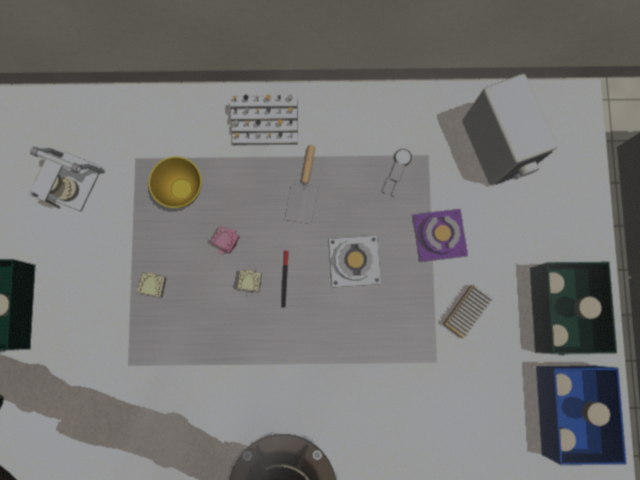

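View pics/side.png

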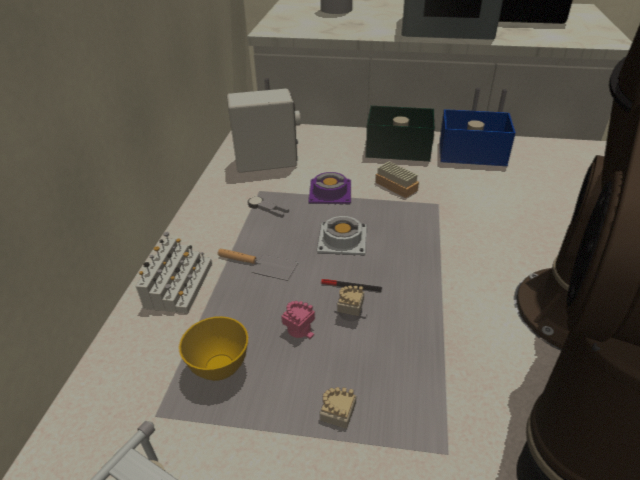

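The top view shows the candidate casts at (249,281) and (152,285), a pink decoy at (224,240), the metal holder at (355,260) and a purple decoy at (441,235). I'll zoom in on these.

```bash
python3 - <<'E'
from h import *
a=cv2.imread("pics/top_full.png");b=cv2.imread("pics/side_full.png")
f=lambda im,x,y,w,h,s:cv2.resize(im[y:y+h,x:x+w],(w*s,h*s),interpolation=cv2.INTER_CUBIC)
top=np.hstack([f(a,225,258,50,50,8),f(a,322,228,66,66,6)[:396].copy() if 0 else cv2.resize(f(a,322,228,66,66,6),(400,400))])
bot=np.hstack([cv2.resize(f(b,325,280,50,40,8),(400,200*1)) if 0 else f(b,325,280,50,25,8)[:200] if 0 else cv2.resize(f(b,325,278,50,50,4),(200,200)),cv2.resize(f(b,312,376,50,50,4),(200,200)),f(b,312,206,60,50,4)])
bot=cv2.copyMakeBorder(bot,0,0,0,800-bot.shape[1],cv2.BORDER_CONSTANT)
cv2.imwrite("pics/z1.png",np.vstack([top,bot]))
for n,uv,z in(("top",(249,281),50),("side",(350,300),50),("top",(355,260),38),("side",(343,228),38),("top",(355,261),0)):print(n,uv,px2w(f"pics/{n}.npz",uv,z))
E
```

```text
top (249, 281) [470.32251888  72.23059882  50.        ]
side (350, 300) [471.95372448  81.98408885  50.        ]
top (355, 260) [ 518.069443   -172.98406668   38.        ]
side (343, 228) [ 517.29254122 -171.02999567   38.        ]
top (355, 261) [ 520.32618408 -175.44011588    0.        ]
```

View pics/z1.png

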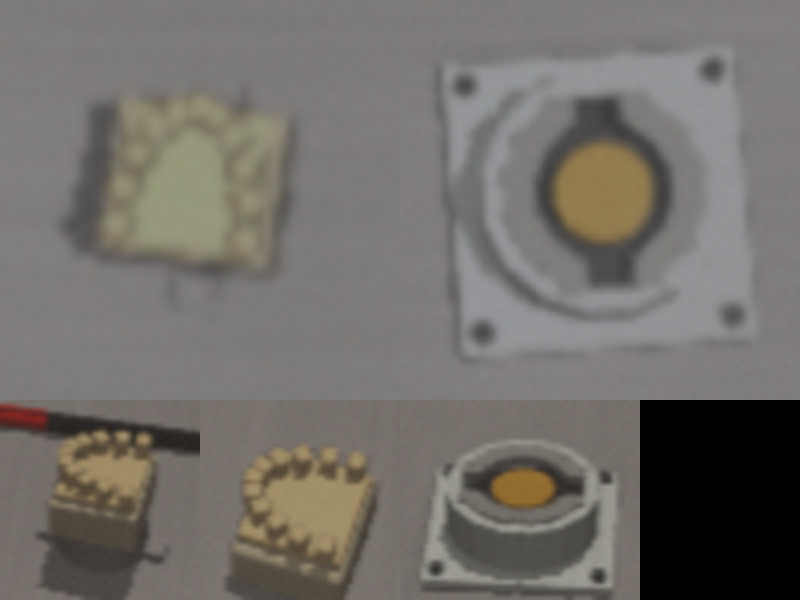

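The plated cast (lug visible) is at (249,281), around (471,77), front toward +x with a slight clockwise yaw. The holder is around (518,-173), with its notches nearly along world x.

I'll move above the cast.

{"method": "send_rows", "body": {"deltas": [{"claw": 1, "xyz": [20, -45, 0], "spin": 0.05}, {"claw": 1, "xyz": [45, -100, -5], "spin": 0.1}, {"claw": 1, "xyz": [68, -150, -10], "spin": 0.15}, {"claw": 1, "xyz": [90, -200, -15], "spin": 0.2}, {"claw": 1, "xyz": [113, -250, -20], "spin": 0.25}, {"claw": 1, "xyz": [136, -300, -25], "spin": 0.3}, {"claw": 1, "xyz": [158, -350, -30], "spin": 0.3}, {"claw": 1, "xyz": [180, -400, -35], "spin": 0.3}, {"claw": 1, "xyz": [203, -450, -40], "spin": 0.3}, {"claw": 1, "xyz": [226, -500, -42], "spin": 0.3}, {"claw": 1, "xyz": [226, -500, -42], "spin": 0.3}, {"claw": 1, "xyz": [226, -500, -42], "spin": 0.3}]}}

```text
time: 1.6
ee_pos: [470.5, 74.9, 199.4]
tool_rot: [[-0.995, 0.103, -0.001], [0.103, 0.995, -0.001], [0.001, -0.001, -1.0]]
wrist_force: [0.0, 0.7, 0.4]
finger_gap: 85.2
```

```bash
python3 - <<'E'
from h import *
s=save("wrist","pics/w1.png")
print(s["time"],s["ee_pos"],s["tool_rot"],s["wrist_force"],s["q"])
print(cam("pics/w1.npz")[0],np.load("pics/w1.npz")["hand_eye"])
E
```

```text
1.6 [470.52437713  74.87221199 199.36816985] [[-9.94668727e-01  1.03119006e-01 -7.70388352e-04]
 [ 1.03119898e-01  9.94668180e-01 -1.22439409e-03]
 [ 6.40022478e-04 -1.29730888e-03 -9.99998954e-01]] [0.02360186 0.70336085 0.43601918] [-0.44099151  0.23837883  0.20618702  1.9932103  -0.05968159  0.91677091
  1.26340177]
[[399.2389029    0.         320.88482418]
 [  0.         399.2389029  237.58910998]
 [  0.           0.           1.        ]] [[ 1.76317941e-03 -9.45384360e-01 -3.25952915e-01  8.44558780e+01]
 [ 9.99998390e-01  1.55808272e-03  8.90280518e-04 -4.04809299e-01]
 [-3.33795672e-04 -3.25953960e-01  9.45385585e-01 -1.30647957e+02]
 [ 0.00000000e+00  0.00000000e+00  0.00000000e+00  1.00000000e+00]]
```

View pics/w1.png

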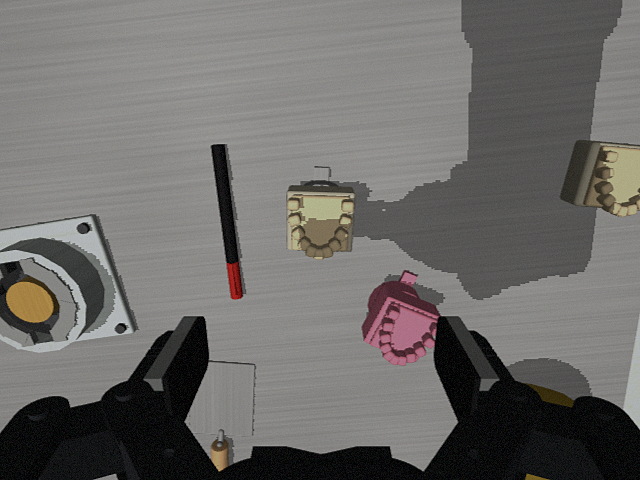

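```bash
python3 - <<'E'
from h import *
a=cv2.imread("pics/w1_full.png")
f=cv2.resize(a[155:270,270:375],None,fx=5,fy=5,interpolation=cv2.INTER_CUBIC)
cv2.imwrite("pics/z2.png",f)
N="pics/w1.npz"
for uv,z in(((288,186),48),((354,186),48),((322,180),24),((322,168),6)):print(uv,px2w(N,uv,z))
E
```

```text
(288, 186) [441.89352464  53.78120451  48.        ]
(354, 186) [446.67010649 100.75312286  48.        ]
(322, 180) [444.60159437  77.99628605  24.        ]
(322, 168) [438.27208639  78.66576328   6.        ]
```

View pics/z2.png

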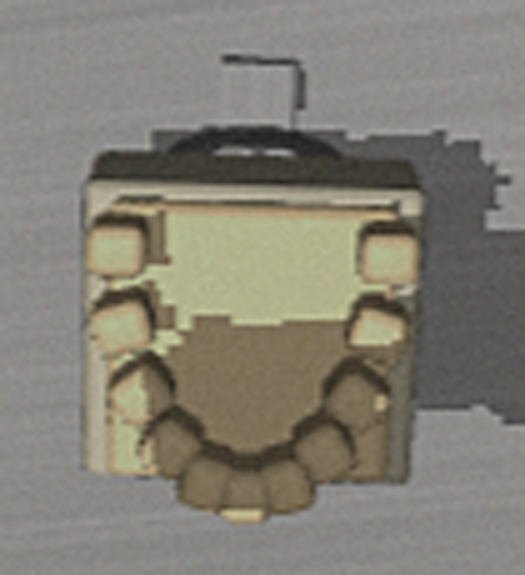

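```bash
python3 - <<'E'
from h import *
N="pics/w1.npz"
def P(u,v,z):return px2w(N,(270+u/5,155+v/5),z)
a,b=P(87,181,48),P(421,188,48);l,m=P(222,57,6),P(303,62,6)
print(a,b,np.linalg.norm(a-b),l,m,np.linalg.norm(l-m))
d=b-a;yaw=-np.arctan2(d[0],d[1]);u=np.array([np.cos(yaw),np.sin(yaw)])
print(yaw,-np.arctan2((m-l)[0],(m-l)[1]),(a+b)[:2]/2+23*u,(l+m)[:2]/2+34*u)
lug=(l+m)[:2]/2; mid=(a+b)[:2]/2; e=mid-lug; print("axis yaw",np.arctan2(e[1],e[0]),np.linalg.norm(e))
E
```

```text
[445.60317883  52.86794373  48.        ] [451.47933034 100.53805289  48.        ] 48.030911542828854 [436.3653389   72.68005163   6.        ] [438.49454446  85.63987636   6.        ] 13.133566662727024
-0.12264829704264948 -0.16283805932755163 [471.36848138  73.88915447] [471.1745378   75.00036875]
axis yaw -0.21762110875856766 11.37971682150902
```

{"method": "send_rows", "body": {"newtons": 90, "deltas": [{"claw": 1, "xyz": [0.8, -0.5, -40], "spin": -0.02}, {"claw": 1, "xyz": [0.8, -0.5, -80], "spin": -0.02}, {"claw": 1, "xyz": [0.8, -0.5, -120], "spin": -0.02}, {"claw": 1, "xyz": [0.8, -0.5, -145], "spin": -0.02}, {"claw": 1, "xyz": [0.8, -0.5, -162], "spin": -0.02}, {"claw": 1, "xyz": [0.8, -0.5, -162], "spin": -0.02}, {"claw": 1, "xyz": [0.8, -0.5, -162], "spin": -0.02}]}}

```text
time: 2.52
ee_pos: [471.3, 76.0, 38.0]
tool_rot: [[-0.993, 0.12, -0.0], [0.12, 0.993, -0.001], [0.0, -0.001, -1.0]]
wrist_force: [-0.1, 0.3, -0.5]
finger_gap: 85.3
```

{"method": "send_rows", "body": {"deltas": [{"claw": 0, "xyz": [0, 0, 0], "spin": 0}, {"claw": -0.5, "xyz": [0, 0, 0], "spin": 0}, {"claw": -1, "xyz": [0, 0, 0], "spin": 0}, {"claw": -1, "xyz": [0, 0, 0], "spin": 0}, {"claw": -1, "xyz": [0, 0, 0], "spin": 0}, {"claw": -1, "xyz": [0, 0, 0], "spin": 0}, {"claw": -1, "xyz": [0, 0, 0], "spin": 0}, {"claw": -1, "xyz": [0, 0, 0], "spin": 0}]}}

```text
time: 3.52
ee_pos: [471.7, 76.1, 39.1]
tool_rot: [[-0.993, 0.12, 0.001], [0.12, 0.993, 0.0], [-0.001, 0.0, -1.0]]
wrist_force: [-3.3, 0.5, 14.4]
finger_gap: 48.0
```

{"method": "send_rows", "body": {"deltas": [{"claw": -1, "xyz": [0, 0, 20], "spin": 0}, {"claw": -1, "xyz": [0, 0, 60], "spin": 0}, {"claw": -1, "xyz": [0, 0, 110], "spin": 0}, {"claw": -1, "xyz": [8, -40, 150], "spin": 0.05}, {"claw": -1, "xyz": [18, -90, 176], "spin": 0.1}, {"claw": -1, "xyz": [27, -140, 176], "spin": 0.15}, {"claw": -1, "xyz": [36, -190, 176], "spin": 0.2}, {"claw": -1, "xyz": [42, -225, 176], "spin": 0.2}, {"claw": -1, "xyz": [46, -248, 176], "spin": 0.2}, {"claw": -1, "xyz": [46, -248, 176], "spin": 0.2}, {"claw": -1, "xyz": [46, -248, 176], "spin": 0.2}]}}

```text
time: 4.9
ee_pos: [517.4, -171.0, 215.0]
tool_rot: [[-0.997, -0.08, 0.0], [-0.08, 0.997, 0.001], [-0.0, 0.001, -1.0]]
wrist_force: [0.1, 0.1, -1.3]
finger_gap: 48.2
```

```bash
python3 - <<'E'
from h import *
s=save("wrist","pics/w2.png")
print(s["time"],s["ee_pos"],s["tool_rot"],s["wrist_force"],s["q"],s["finger_gap"])
E
```

```text
4.9 [ 517.40957944 -171.00736776  214.95851749] [[-9.96790331e-01 -8.00556787e-02  3.52305663e-04]
 [-8.00552909e-02  9.96789919e-01  1.00369118e-03]
 [-4.31525912e-04  9.72265727e-04 -9.99999434e-01]] [ 0.05176169  0.06782311 -1.30709344] [-0.00401343  0.33284212  0.29619404  1.82468219 -0.11480335  1.00051764
  1.98989158] 48.17666642682954
```

View pics/w2.png

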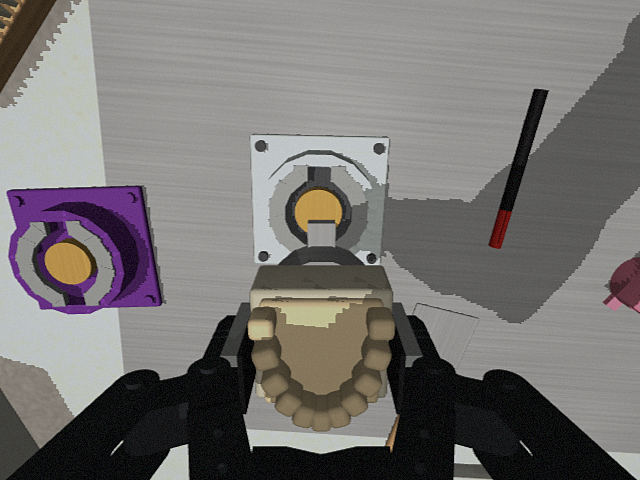

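```bash
python3 - <<'E'
from h import *
a=cv2.imread("pics/w2_full.png")
cv2.imwrite("pics/z3.png",cv2.resize(a[128:273,242:398],None,fx=5,fy=4,interpolation=cv2.INTER_CUBIC) if 0 else cv2.resize(a[128:273,242:398],None,fx=4,fy=4,interpolation=cv2.INTER_CUBIC))
E
```

```text
(no output)
```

View pics/z3.png

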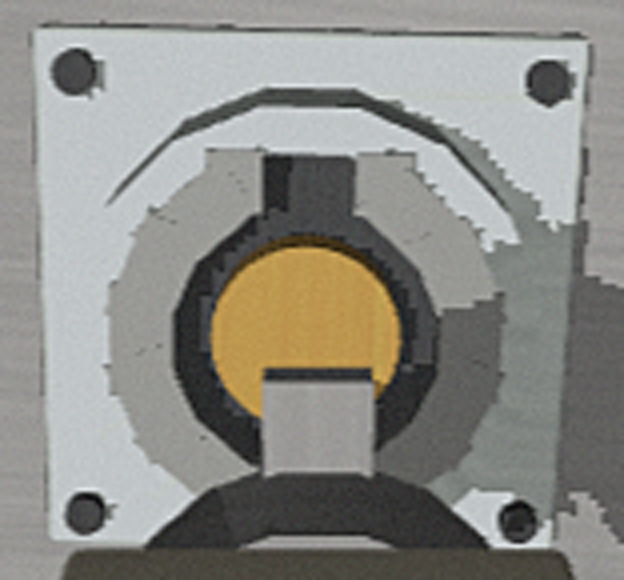

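```bash
python3 - <<'E'
from h import *
N="pics/w2.npz"
def P(u,v,z):return px2w(N,(242+(u+.0)/4,128+v/4),z)
S=[(74,71),(549,82),(85,512),(519,521)]
for z in(0,5,10):
    a,b,c,d=[P(*s,z)[:2] for s in S]
    an=lambda e:np.arctan2(e[1],e[0])
    print(z,"ctr",(a+b+c+d)/4,"yaw",an(c-a),an(d-b),an(b-a)-np.pi/2,an(d-c)-np.pi/2,[round(np.linalg.norm(e),1) for e in(b-a,c-a)])
    print("  plate W",np.linalg.norm(P(33,28,z)-P(588,38,z)))
l,r_=P(175,345,40),P(440,345,40);print("hole",l,r_,(l+r_)/2)
l,r_=P(211,338,36),P(401,338,36);t=P(306,247,36);print("plunger",(l+r_)/2,np.linalg.norm(l-r_),t)
l,r_=P(262,155,40),P(356,155,40);print("notch",(l+r_)/2,np.linalg.norm(l-r_),r_-l)
s=np.load(N);Rt=s["Rt"];p=s["p"]
for z,v in((182,382),(176,370)):
    l,r_=P(264,v,z),P(374,v,z);m=(l+r_)/2
    print("lug",z,m,np.linalg.norm(l-r_),"yaw",-np.arctan2((r_-l)[0],(r_-l)[1]),"tool",Rt.T@(m-p))
E
```

```text
0 ctr [ 521.28513427 -172.51436071] yaw 0.057997059295091954 0.060051802211709596 0.05906578476543678 0.059146588408374834 [np.float64(100.9), np.float64(100.6)]
  plate W 116.83356627239276
5 ctr [ 520.0097392  -172.59641934] yaw 0.057997059295092114 0.06005180221170952 0.059065784765437 0.059146588408373724 [np.float64(99.4), np.float64(99.1)]
  plate W 115.1431248241492
10 ctr [ 518.73434413 -172.67847797] yaw 0.057997059295092177 0.06005180221170966 0.05906578476543656 0.059146588408374834 [np.float64(98.0), np.float64(97.7)]
  plate W 113.45268337590564
hole [ 521.01400692 -198.60841768   40.        ] [ 516.72834871 -146.20062294   40.        ] [ 518.87117782 -172.40452031   40.        ]
plunger [ 518.56570646 -172.74699253   36.        ] 38.13767410465135 [ 500.06847235 -174.23044776   36.        ]
notch [ 481.38618638 -175.13487046   40.        ] 17.929973194759903 [-1.46379642 17.8701214   0.        ]
lug 182 [ 483.02453321 -173.53579578  182.        ] 11.776354711833521 yaw 0.08156569113697493 tool [34.49131811  0.20036222 32.94384704]
lug 176 [ 483.47074156 -173.47980546  176.        ] 12.177109672760963 yaw 0.08157480781362368 tool [34.04464878  0.2146177  38.94405704]
```

Holder centre is (519.2,-172.5), yaw 0.059. Plate, hole and plunger agree, and their sizes check out. The cast sits on the tool axis, so I'll descend to just above the lip.

{"method": "send_rows", "body": {"deltas": [{"claw": -1, "xyz": [1, -1, -30], "spin": -0.02}, {"claw": -1, "xyz": [2, -1.8, -70], "spin": -0.02}, {"claw": -1, "xyz": [2, -1.8, -105], "spin": -0.02}, {"claw": -1, "xyz": [2, -1.8, -128], "spin": -0.02}, {"claw": -1, "xyz": [2, -1.8, -130], "spin": -0.02}, {"claw": -1, "xyz": [2, -1.8, -130], "spin": -0.02}, {"claw": -1, "xyz": [2, -1.8, -130], "spin": -0.02}]}}

```text
time: 5.82
ee_pos: [520.4, -172.4, 86.2]
tool_rot: [[-0.998, -0.061, 0.003], [-0.061, 0.998, 0.001], [-0.003, 0.001, -1.0]]
wrist_force: [-0.1, -0.5, -1.4]
finger_gap: 47.9
```

```bash
python3 - <<'E'
from h import *
s=save("wrist","pics/w3.png",(210,150,430,300),3.5)
print(s["time"],s["ee_pos"],s["tool_rot"],s["wrist_force"],s["q"],s["finger_gap"])
E
```

```text
5.825 [ 520.41262013 -172.39607185   86.22893732] [[-9.98115048e-01 -6.13140324e-02  2.63433045e-03]
 [-6.13123341e-02  9.98118369e-01  7.20741617e-04]
 [-2.67356519e-03  5.57866106e-04 -9.99996270e-01]] [-0.06459192 -0.50404699 -1.38235545] [ 0.03812195  0.49937728  0.25404159  1.94786257 -0.18690206  0.71425418
  2.03602336] 47.93055317841493
```

View pics/w3.png

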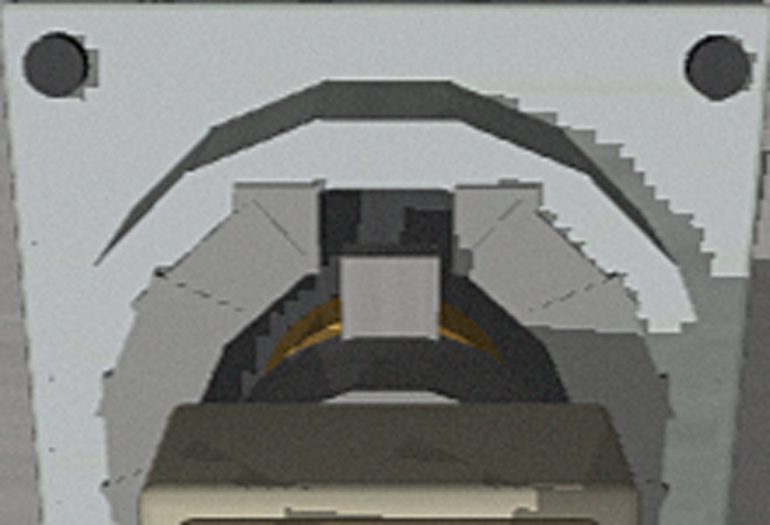

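Rear lug (340–440) is centred in the notch (320–453) to within about 0.5 mm. I'll lower it in steps.

{"method": "send_rows", "body": {"deltas": [{"claw": -1, "xyz": [-1.2, -0.2, -3], "spin": 0}, {"claw": -1, "xyz": [-1.2, -0.2, -6], "spin": 0}, {"claw": -1, "xyz": [-1.2, -0.2, -10], "spin": 0}, {"claw": -1, "xyz": [-1.2, -0.2, -14], "spin": 0}, {"claw": -1, "xyz": [-1.2, -0.2, -16], "spin": 0}, {"claw": -1, "xyz": [-1.2, -0.2, -16], "spin": 0}]}}

```text
time: 6.62
ee_pos: [519.2, -172.7, 70.2]
tool_rot: [[-0.998, -0.061, 0.003], [-0.061, 0.998, 0.001], [-0.003, 0.001, -1.0]]
wrist_force: [-0.6, 2.0, 5.3]
finger_gap: 48.0
```

{"method": "send_rows", "body": {"deltas": [{"claw": -1, "xyz": [0, 0, -3], "spin": 0}, {"claw": -1, "xyz": [0, 0, -6], "spin": 0}, {"claw": -1, "xyz": [0, 0, -8], "spin": 0}, {"claw": -1, "xyz": [0, 0, -8], "spin": 0}, {"claw": -1, "xyz": [0, 0, -8], "spin": 0}]}}

```text
time: 7.25
ee_pos: [519.2, -172.7, 62.8]
tool_rot: [[-0.998, -0.061, 0.003], [-0.061, 0.998, 0.001], [-0.003, 0.001, -1.0]]
wrist_force: [-3.2, 1.0, 9.3]
finger_gap: 48.0
```

{"method": "send_rows", "body": {"deltas": [{"claw": -1, "xyz": [0, 0, -1.5], "spin": 0}, {"claw": -1, "xyz": [0, 0, -2.5], "spin": 0}, {"claw": -1, "xyz": [0, 0, -2.5], "spin": 0}, {"claw": -1, "xyz": [0, 0, -2.5], "spin": 0}]}}

```text
time: 7.75
ee_pos: [519.2, -172.7, 62.1]
tool_rot: [[-0.998, -0.061, 0.004], [-0.061, 0.998, 0.002], [-0.004, 0.001, -1.0]]
wrist_force: [-9.0, 3.6, 27.2]
finger_gap: 48.2
```

{"method": "send_rows", "body": {"deltas": [{"claw": -1, "xyz": [0, 0, -1.6], "spin": -0.12}, {"claw": -1, "xyz": [0, 0, -1.6], "spin": -0.24}, {"claw": -1, "xyz": [0, 0, -1.6], "spin": -0.36}, {"claw": -1, "xyz": [0, 0, -1.6], "spin": -0.48}, {"claw": -1, "xyz": [0, 0, -1.6], "spin": -0.6}, {"claw": -1, "xyz": [0, 0, -1.6], "spin": -0.72}, {"claw": -1, "xyz": [0, 0, -1.6], "spin": -0.72}]}}

```text
time: 8.62
ee_pos: [520.9, -174.3, 62.2]
tool_rot: [[-0.789, 0.615, 0.008], [0.615, 0.789, -0.003], [-0.008, 0.002, -1.0]]
wrist_force: [-0.9, -1.6, 17.1]
finger_gap: 48.2
```

{"method": "send_rows", "body": {"deltas": [{"claw": -1, "xyz": [-0.8, 0.8, -1.8], "spin": -0.12}, {"claw": -1, "xyz": [-1.2, 1.2, -1.8], "spin": -0.24}, {"claw": -1, "xyz": [-1.2, 1.2, -1.8], "spin": -0.36}, {"claw": -1, "xyz": [-1.2, 1.2, -1.8], "spin": -0.48}, {"claw": -1, "xyz": [-1.2, 1.2, -1.8], "spin": -0.6}, {"claw": -1, "xyz": [-1.2, 1.2, -1.8], "spin": -0.72}, {"claw": -1, "xyz": [-1.2, 1.2, -1.8], "spin": -0.72}]}}

```text
time: 9.5
ee_pos: [520.9, -174.6, 62.2]
tool_rot: [[-0.185, 0.983, 0.007], [0.983, 0.185, -0.009], [-0.01, 0.005, -1.0]]
wrist_force: [-4.0, -1.3, 23.4]
finger_gap: 48.2
```

```bash
python3 -c "
from station import r
s=r.state();print(s['tool_rot'],s['wrist_force'],s['wrist_torque'],s['q'],s['joint_torque'])"
```

```text
[[-0.18525209  0.98266884  0.00660394]
 [ 0.98263768  0.18530788 -0.0091754 ]
 [-0.01024014  0.00478951 -0.9999361 ]] [-3.98468338 -1.27031245 23.35697724] [ 0.00564527  1.10792921 -0.15828215] [-0.23634705  0.60528964  0.65593968  1.99026782 -0.54566596  0.71654298
  0.94025715] [ -1.3544286  -50.19653678   8.21646005 -17.02245176  -0.75453037
  -1.0652639   -0.58298629]
```

{"method": "send_rows", "body": {"deltas": [{"claw": -1, "xyz": [-1, 1, -1.8], "spin": -0.06}, {"claw": -1, "xyz": [-1.5, 1.5, -1.8], "spin": -0.12}, {"claw": -1, "xyz": [-1.5, 1.5, -1.8], "spin": -0.16}, {"claw": -1, "xyz": [-1.5, 1.5, -1.8], "spin": -0.18}, {"claw": -1, "xyz": [-1.5, 1.5, -1.8], "spin": -0.18}]}}

```text
time: 10.12
ee_pos: [519.6, -174.4, 62.2]
tool_rot: [[-0.006, 1.0, 0.006], [1.0, 0.006, -0.011], [-0.011, 0.006, -1.0]]
wrist_force: [-7.0, -0.8, 26.9]
finger_gap: 47.9
```

```bash
python3 -c "
from station import r
import numpy as np
s=r.state();R=s['tool_rot'];print(-np.arctan2(R[0][1],R[1][1]),s['wrist_force'],s['wrist_torque'])"
```

```text
-1.5646733240773276 [-6.97930207 -0.76527986 26.90622688] [0.15963206 2.04570169 0.49031658]
```

{"method": "send_rows", "body": {"deltas": [{"claw": -1, "xyz": [0, 0.8, -2.2], "spin": -0.03}, {"claw": -1, "xyz": [0, 0.8, -2.2], "spin": -0.03}, {"claw": -1, "xyz": [0, 0.8, -2.2], "spin": -0.03}, {"claw": -1, "xyz": [0, 0.8, -2.2], "spin": -0.03}, {"claw": -1, "xyz": [0, 0.8, -2.2], "spin": -0.03}, {"claw": -1, "xyz": [0, 0.8, -2.2], "spin": -0.03}]}}

```text
time: 10.88
ee_pos: [519.5, -174.5, 62.2]
tool_rot: [[0.021, 1.0, 0.006], [1.0, -0.02, -0.011], [-0.011, 0.007, -1.0]]
wrist_force: [-10.8, 1.5, 35.2]
finger_gap: 48.1
```

```bash
python3 - <<'E'
from h import *
s=save("wrist","pics/w4.png");R=s['tool_rot'];print(s['ee_pos'],-np.arctan2(R[0][1],R[1][1]),s['wrist_force'],s['wrist_torque'],s['finger_gap'])
E
```

```text
[ 519.46187267 -174.50105973   62.15842539] -1.5912344031595491 [-10.77037573   1.4817562   35.1677014 ] [0.55205391 3.00269387 2.07834027] 48.10560335770292
```

View pics/w4.png

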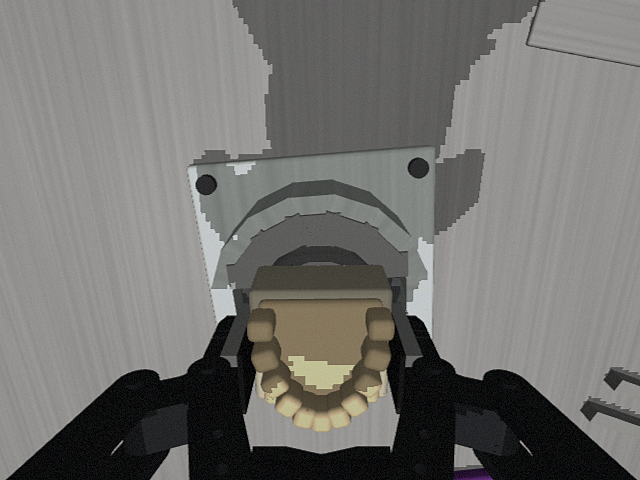

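The picture shows the lugs hidden under the lip and the cast sitting square in the jaws, as it did before the turn. The readings show it on the floor (TCP z 62.2), pressed with about 35 N and against the stop with 2 N·m. I'll hand in now.

```bash
python3 -c "
from station import r
print(r.finish_job())
s=r.state();print(s['time'],s['ee_pos'],s['wrist_force'],s['finger_gap'])"
```

```text
the job is handed in; nothing more can be done
None
the job is handed in; nothing more can be done
```

The cast is in the metal holder: lowered through the notches, pressed to the channel floor, turned clockwise to the stop, and still gripped. I handed the job in at about 11 s of robot time.

**Last checks before hand-in:**
- **Pressed down:** the TCP was at z 62.2 mm, against 62.1 mm when the cast first met the floor. The downward push was about 35 N.
- **Turned:** the tool turned about 93–95° from the notches. The holder resisted with about 2 N·m, so the cast was against the stop.
- **Grip:** the opening stayed at 48 mm. The last wrist picture showed the cast unshifted in the jaws and no lug showing above the lip.

**What did not agree fully:**
- The opening read 48 mm, not the 50 mm width of the block.
- The tool ended about 2 mm off the holder axis in y, tilted about 0.7°, with an 11 N sideways load.
- The 93–95° turn is slightly past the stop's 93° limit, which I put down to the arm and grip giving a little.
- I did not re-check the other items on the bench with the top camera. I saw no contact with them in the moves.
- The state could not be read after hand-in, so these are the final readings.

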